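Seat a keyed optic carrier in the indexing stand and turn it to zero

TASK

Take the optic carrier out of its black parking ring and put it into the bore of the square indexing stand: press gently and turn until the key on its foot finds the slot of the spindle down in the bore and drops in, then push it fully home so the flange lies flush on the stand. Then turn the carrier, and the spindle with it, until its rail is in line with the stand's two pointers, let go and leave it there. Keep the push and turning forces light, well under 60 N on the stand, and leave the mirror blank, bottle and screwdriver alone.

Things in the scene. Friction and masses are not known exactly. Their poses are not given: they have to be found in the camera images.
- carrier: Loose aluminium optic carrier, about 0.2 kg, seen from above a round disc with a straight bar. Origin at the centre of the underside of its round flange, z up. Flange 70 mm diameter, 8 mm thick (z 0 to 8 mm). Half a turn about z gives the same part. It starts upright, hanging by its flange in the parking ring.
- carrier_rail (a point): Top centre of the carrier's rail, 42 mm above the carrier's origin. The rail is a bar 56 mm long (along carrier x), 16 mm wide (y), standing 34 mm high on the flange: the place to grip, across its 16 mm width.
- carrier_key (a point): Lower end of the carrier, 38 mm below its origin. Below the flange is a round pilot, 40 mm diameter and 26 mm long with a 2 mm chamfered foot; under it a cross key (flat blade) 34 mm long along carrier x, 8 mm wide in y, 12 mm high.
- rack: Fixed black parking ring, 64 mm outer and 48 mm inner diameter, 50 mm high, origin at the centre of its underside. The carrier's flange rests on its rim with pilot and key hanging inside.
- stand: Fixed green indexing stand, a block 130 x 130 x 60 mm, origin at the centre of its underside, z up. When the carrier is home its flange lies flat on the stand's top and the carrier's origin is 60 mm above this origin.
- stand_bore (a point): Centre of the bore's mouth in the stand's top face: upright round hole 42 mm diameter, 2 mm chamfer. Two spring plungers in its wall, 9 mm below the top on the stand's y axis, clasp the pilot with about 2 to 3 N each, so the carrier does not sink by its own weight: push it (some 3 to 8 N) all the way home.
- stand_pointer (a point): One of two small steel pointers (22 x 4 mm, 3 mm high) on the stand's top, centred 50 mm from the bore's axis along the stand's +x and -x. They mark zero: the carrier's rail (carrier x) parallel to the stand's x, either way round.
- stand_spindle (a point): Point on the bore's axis 28 mm below the stand's top: the flat face of a steel spindle, with a slot across its centre, 10.2 mm wide, 14 mm deep, open-ended. The slot starts turned 0.3 to 1.2 rad anticlockwise (from above) from the pointers; its angle is not measured (this point's axes are the stand's). A key that misses the slot stands here, the flange 10 mm above the top.
- spindle_turning (a point): Point on the bore's axis 46 mm below the top, the slot's floor. The spindle turns about the axis against 0.15 N m of friction, between stops 1.4 rad anticlockwise and 0.5 rad clockwise of zero, and stays where left. Turn the key on it under about 5 to 10 N; a much harder press drags the spindle along. Key's play in the slot: about 0.06 rad. Axes as the stand.
- blank: Loose white ceramic mirror blank, a disc, 68 mm diameter, 18 mm high; bystander. Origin at the centre of its underside.
- bottle: Loose white bottle, 40 mm diameter, 90 mm high; bystander. Origin at the centre of its underside.
- driver: Loose screwdriver 160 mm long, lying on the bench; bystander. Origin on its length, at its underside.
Things that resemble listed ones, but are neither listed nor needed, are in the scene too. Of the things like the carrier, leave any that is purple or yellow; of the rest the smaller one is meant.

How it is judged:
By the outcome, as a careful person would: the job done as asked, in the order asked, and still so for the second after the job is handed in, with the robot touching nothing.
It also fails if it takes over 70 s, if anything falls off the work surface, if the arm or the gripper's body presses on something with over 40 N, if the wrist force passes 120 N, or if a joint passes its speed limit or range.

ROBOT

A 6-joint arm with a two-finger parallel gripper is mounted at the origin on the work surface. World frame = base frame: x ahead of the robot, y to its left, z up, the work surface at z = 0. Lengths are in m, angles in rad, forces in N, time in s.
With the tool pointing down it reaches from about 0.35 to 0.975 m from the base axis. Payload 4.9 kg.
Tool frame: the origin (TCP) lies on the centre line of the jaws, within the pads' length; the fingertips stand ctrl.tcp_to_tips ahead of it and the grasp point (between the pads) lies 3 mm ahead of it (ctrl.tcp_to_tips is the distance from the TCP to the fingertips, in m); z points along the fingers, y is the direction in which the jaws open and shut (so a half turn about z gives the same grasp; the last joint's range is limited). The gripper opens to 85 mm and grips with 20 to 120 N. Pads are 22 mm wide; open, the fingers measure 114 mm over their backs; the gripper's body (76 mm by 85 mm) begins 54 mm behind the grasp point. The pads swing forward as they close: fully open they stand 13 mm farther back than shut.
Start: joints at [1.01, 0.053, 1.613, -0, 1.476, -0.119], TCP at [0.267, 0.565, 0.253] pointing down, gripper open.
Joint ranges: [-3.01, 3.01], [-1.01, 2.22], [0.06, 2.58], [-1.02, 4.17], [0.09, 2.62], [-3.14, 3.14]. Speed limits (rad/s): [2.57, 2.57, 3.14, 3.14, 3.14, 3.14].

INTERFACE

Orientations are given as a rotation vector (axis times angle).
In Python, from station import ctrl, vision gives the robot as it stands.
- The arm moves only by the tool jog_arm, never from a script. Its argument "deltas" is a list of rows, each a list of 7 numbers: the turn, a rotation vector about the tool's x, y, z in rad, then the shift along the tool's x, y, z in cm, then the opening, from 0 (shut) to 1 (fully open). A call has 1 to 12 rows; each row shifts and turns the commanded pose from where the row before left it, along the tool's axes as they then stand; what a row does not reach is not made up. A row lasts 1/12 s, in which the tool goes at most 41.7 mm and 7.16 degrees, less where a joint would pass 70% of its speed; a pose out of reach is approached as far as the arm can. A call with a gripper value outside its range is refused whole. The fingers move at their own pace and stop on an object; "grip_force" is the grip in N (left out, the last holds). Time passes only in rows, so rows that do not move let the fingers close. It gives the time, the measured TCP pose, the force and the opening at its end, in the units of the state.
- ctrl.get_obs(): the state, without advancing time (a new reading comes with each control period).
- vision.get_image(name): name is "scene" or "top"; returns (picture, depth): 400x640x3 uint8, red, green, blue; 400x640 float32, m along the optical axis (not along the pixel's ray), 0 where there is no reading.
- vision.calibration(name): a dict with "fx", "fy", "cx", "cy" (pixels), "dist" ([k1, k2, p1, p2, k3] as OpenCV has them; the pictures are not rectified), "rvec" (rotation vector, rad) and "tvec" (3), from world to camera coordinates, as OpenCV has them. Camera axes: x right, y down, z forward; pixel columns grow to the right and rows downward; lengths in m; the calibration is good to about 2 mm. A picture is of the moment at which its call begins. calibration takes no time and is no camera call.
- ctrl.finish_job(): hands the job in, once; it reports no verdict.
The state is a dict: "t": time; "q": joint angles; "dq": joint speeds; "effort": joint torques, N m; "tool_pos": TCP position; "tool_rot": TCP orientation; "contact_force": force on the tool from outside, world axes, zero at the start; "wrist_torque": the same for the moment, N m; "opening": finger opening in m.
Only numpy, scipy, OpenCV 4.12 (cv2) and the standard library are available. Lean on these libraries where they do the work, as an engineer would, in place of code of your own. Each camera call takes 0.05 s, during which the arm holds its last target. There are 200 camera calls.

## Working session

There is one attempt and no reset: what is moved stays moved. The work goes in short steps, Python scripts to look and compute and a tool call to move; the robot and the scene stay as the last step left them, time stands still between calls to the robot, and variables do not carry over. Pictures are saved under pics/ and viewed, about 8 in all and at most 12, crops included, and the job is handed in when it is done.

Besides the shell and the picture viewer there is one more tool, called as name(argument=value, ...) on one line, values as JSON. jog_arm: Moves the arm, as the interface text tells. Its arguments: {"type":"object","properties":{"deltas":{"type":"array"},"grip_force":{"type":"number"}},"required":["deltas"]}

```bash
mkdir -p pics; ls
cat > h.py <<'E'
import numpy as np, cv2
from station import ctrl, vision
def grab(n):
    im,d=vision.get_image(n); np.savez(f'/tmp/{n}.npz',im=im,d=d); return im,d
def load(n):
    f=np.load(f'/tmp/{n}.npz'); return f['im'],f['d']
def pts(n,d):
    c=vision.calibration(n); K=np.array([[c['fx'],0,c['cx']],[0,c['fy'],c['cy']],[0,0,1]])
    h,w=d.shape; v,u=np.mgrid[:h,:w]
    p=cv2.undistortPoints(np.stack([u,v],-1).reshape(-1,1,2).astype(np.float64),K,np.array(c['dist'])).reshape(h,w,2)
    P=np.concatenate([p*d[...,None],d[...,None]],-1)
    R=cv2.Rodrigues(np.array(c['rvec']))[0]
    return (P-np.array(c['tvec']).ravel())@R
def proj(n,X):
    c=vision.calibration(n); K=np.array([[c['fx'],0,c['cx']],[0,c['fy'],c['cy']],[0,0,1]])
    return cv2.projectPoints(np.array(X,float).reshape(-1,1,3),np.array(c['rvec']),np.array(c['tvec']),K,np.array(c['dist']))[0].reshape(-1,2)
def save(name,im): cv2.imwrite(f'pics/{name}.png',im[...,::-1])
E
python3 - <<'E'
from h import *
for n in('top','scene'):
    im,d=grab(n); save(n+'1',im)
    c=vision.calibration(n); R=cv2.Rodrigues(np.array(c['rvec']))[0]; print(n,-R.T@np.array(c['tvec']).ravel(),c['fx'])
print(ctrl.get_obs(),ctrl.tcp_to_tips)
E
```

```text
pics
top [ 0.44157348 -0.01598738  1.04190659] 401.66108102162656
scene [ 1.18887746 -0.15093675  0.74281386] 428.47341485205703
{'t': 0.1, 'q': array([ 1.01004295e+00,  5.33091537e-02,  1.61415946e+00, -9.24932158e-06,
        1.47602111e+00, -1.18981457e-01]), 'dq': array([ 0.00072537, -0.00265934, -0.00456878, -0.00034205,  0.0005555 ,
       -0.00068799]), 'effort': array([-1.07446019e-04, -3.94896305e+01, -3.71367288e+01, -9.63279172e-05,
        3.85188177e-03, -8.30983964e-06]), 'tool_pos': array([0.26692145, 0.56454975, 0.25217292]), 'tool_rot': array([-6.88166270e-01, -3.06465415e+00,  2.81371591e-03]), 'contact_force': array([-0.14793561,  0.59668766,  0.31716623]), 'wrist_torque': array([ 0.04133794, -0.03639799,  0.01495607]), 'opening': 0.0855099119928035} 0.022
```

View pics/top1.png

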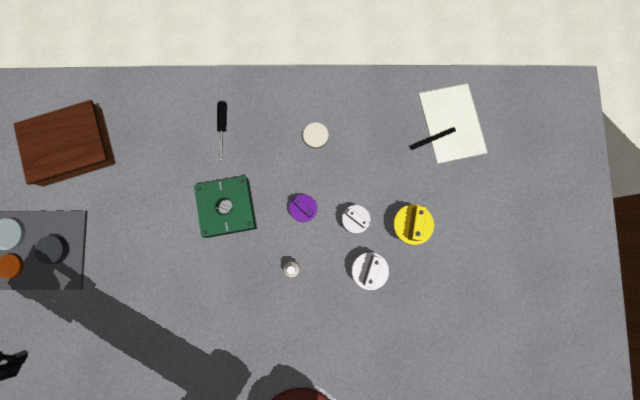

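View pics/scene1.png

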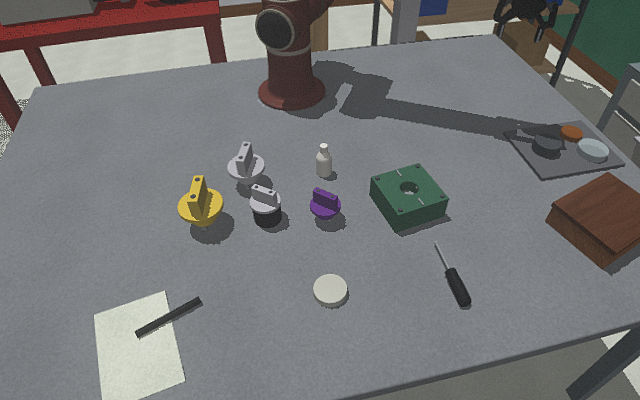

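Top picture, things like the carrier: purple (303,208), small silver (356,218) in a black ring, larger silver (370,270) and yellow (414,224). The small silver one at (356,218) is the target; the scene view at (265,205) shows the black ring under it. The stand is at (225,206), with its pointers at (220,186) and (226,226). I'll measure these and check the choice in a crop.

Run:
```python
from h import *
im,d=load('top'); P=pts('top',d)
def sel(u0,u1,v0,v1,z0,z1):
    m=np.zeros(d.shape,bool); m[v0:v1,u0:u1]=1
    return m&(d>0)&(P[...,2]>z0)&(P[...,2]<z1)
def rep(n,m):
    q=P[m]; r=cv2.minAreaRect(q[:,:2].astype(np.float32)*1000); print(n,m.sum(),'mean',q.mean(0).round(4),'med z',np.median(q[:,2]).round(4),'rect',r)
print('carrier z hist',np.histogram(P[195:245,335:380,2],bins=np.arange(-.01,.12,.01)))
rep('flange+',sel(335,378,195,240,.045,.12)); rep('rail',sel(335,378,195,240,.08,.12))
rep('stand',sel(180,270,165,250,.05,.08))
hsv=cv2.cvtColor(im,cv2.COLOR_RGB2HSV)
g=sel(180,270,165,250,.05,.08)
pm=sel(180,270,165,250,.05,.08)&(hsv[...,1]<70)&(hsv[...,2]>110)
n,l,s,c=cv2.connectedComponentsWithStats(pm.astype(np.uint8))
for i in range(1,n):
    if s[i,4]>4: print('light',s[i],c[i].round(1),P[l==i].mean(0).round(4))
a=cv2.resize(im[185:255,320:440],None,fx=4,fy=4,interpolation=cv2.INTER_CUBIC)
b=cv2.resize(im[170:245,185:265],None,fx=4,fy=4,interpolation=cv2.INTER_CUBIC)
o=np.zeros((300,800,3),np.uint8); o[:280,:480]=a; o[:300,480:800]=b; save('crop1',o)
for n,u0,u1,v0,v1 in (('bigsilver',345,395,245,295),('purple',285,322,190,225),('yellow',390,440,200,250),('bottle',280,302,258,282)):
    rep(n,sel(u0,u1,v0,v1,.03,.2)); print(P[v0:v1,u0:u1,2].max())
```

```text
carrier z hist (array([770, 833,   7,   0,   0,   1, 390,  59,  13,  32, 137,   0]), array([-0.01,  0.  ,  0.01,  0.02,  0.03,  0.04,  0.05,  0.06,  0.07,
        0.08,  0.09,  0.1 ,  0.11]))
flange+ 632 mean [ 0.5149 -0.1415  0.0673] med z 0.0589 rect ((516.0969848632812, -143.09178161621094), (66.79875183105469, 69.41900634765625), 0.6437309980392456)
rail 169 mean [ 0.5151 -0.1425  0.0915] med z 0.0918 rect ((515.418212890625, -142.900634765625), (55.851776123046875, 16.463422775268555), 50.88135528564453)
stand 2639 mean [0.55   0.1818 0.0599] med z 0.06 rect ((550.81298828125, 182.28030395507812), (130.79388427734375, 131.5529022216797), 9.787667274475098)
light [219 182   3   8  20] [220.  185.5] [0.6009 0.1912 0.0617]
light [225 222   4   9  22] [226.2 226. ] [0.501  0.1743 0.0621]
bigsilver 1070 mean [ 0.3901 -0.1706  0.0725] med z 0.0605 rect ((389.7269287109375, -172.0287322998047), (85.3604736328125, 88.46470642089844), 88.52726745605469)
1.041906589524755
purple 608 mean [ 0.5443 -0.0131  0.0554] med z 0.0472 rect ((545.8766479492188, -14.069236755371094), (67.33806610107422, 67.7518310546875), 89.0280990600586)
1.041906589524755
yellow 1274 mean [ 0.4986 -0.2774  0.0808] med z 0.0669 rect ((499.14990234375, -281.5150146484375), (95.76631164550781, 96.07073974609375), 54.60392379760742)
1.041906589524755
bottle 218 mean [0.3967 0.0161 0.0687] med z 0.0641 rect ((395.6898498535156, 16.431066513061523), (38.47461700439453, 36.38955307006836), 0.43152105808258057)
1.041906589524755
```

View pics/crop1.png

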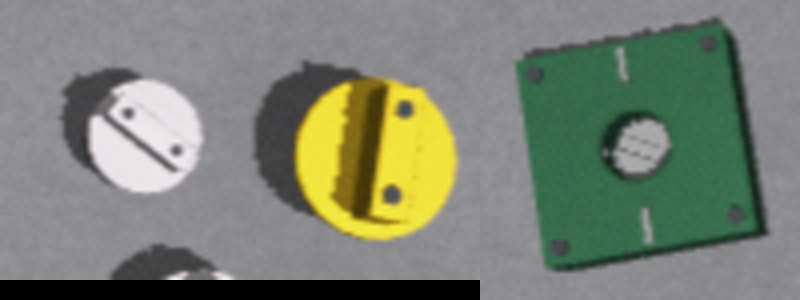

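The crop confirms it: silver, 70 mm flange, 56x16 rail at about 51° in the world frame. The stand's bore is at (0.551,0.1825) and its x axis is at 9.75°. The slot lines are visible in the bore at about 1.1 rad. Next I'll work out the first move.

```bash
cat >> h.py <<'E'
from scipy.spatial.transform import Rotation as Ro
def go(x,y,z,yaw):
    """tool-frame shift (cm) then turn (rad) to reach TCP pose, pointing down, tool y heading yaw (deg)"""
    o=ctrl.get_obs(); R=Ro.from_rotvec(o['tool_rot']); a=np.deg2rad(yaw)
    ty=np.array([np.cos(a),np.sin(a),0]); tz=np.array([0,0,-1.]); T=Ro.from_matrix(np.stack([np.cross(ty,tz),ty,tz],1))
    print('t',o['t'],'shift cm',(100*R.inv().apply(np.array([x,y,z])-o['tool_pos'])).round(2),'turn',(R.inv()*T).as_rotvec().round(4),'pos',o['tool_pos'].round(4),'F',o['contact_force'].round(1),'yaw_y',np.rad2deg(np.arctan2(*R.as_matrix()[[1,0],1])).round(2))
E
python3 - <<'E'
from h import *
im,d=load('top'); g=cv2.cvtColor(im,cv2.COLOR_RGB2GRAY).astype(np.float32)
gx=cv2.Sobel(g,cv2.CV_32F,1,0);gy=cv2.Sobel(g,cv2.CV_32F,0,1)
v,u=np.mgrid[:400,:640]
for r in(4,5,6):
  m=((u-224.5)**2+(v-206.5)**2<r*r)
  a=.5*np.arctan2(2*(gx*gy)[m].sum(),(gx*gx-gy*gy)[m].sum())+np.pi/2  # line direction, image
  # image dir (cos,sin): world approx via pointer axis dir in image
  p=np.arctan2(226-185.5,226.2-220)
  print(r,'line img deg',np.rad2deg(a),'rel to pointers (ccw from above) deg',np.rad2deg(p-a)%180)
print(g[199:215,216:234].astype(int))
go(.5152,-.1428,.20,-39.1)
E
```

```text
4 line img deg 15.649752 rel to pointers (ccw from above) deg 65.64661278073835
5 line img deg 3.3345392 rel to pointers (ccw from above) deg 77.96182634486486
6 line img deg 133.10152 rel to pointers (ccw from above) deg 128.19484373773918
[[ 85  81  75  53  39  37  41  51  46  65  78  73  57  70  77  87  89  86]
 [ 81  70  52  40  39  41  69 112  92 121 149 152 128  95  88  79  88  86]
 [ 68  45  36  33  50  76 107 158 159 163 168 165 162 153 139  94  83  86]
 [ 61  35  39  47  90 149 162 166 170 169 169 168 171 168 152 101  83  88]
 [ 47  38  34  54  97 152 162 165 168 168 167 167 164 170 164 140  88  90]
 [ 36  34  37  76 138 160 147 138 155 165 164 168 168 166 169 150  99  85]
 [ 34  32  48  98 162 169 165 166 163 145 137 152 164 166 169 152 108  88]
 [ 42  38  51 108 160 166 166 170 169 168 165 161 146 143 164 154 123  91]
 [ 86  53  87 131 123 128 165 167 162 169 171 168 166 165 162 128  83  85]
 [103  72 121 158 162 158 147 127 128 166 164 166 169 168 146  95  72  86]
 [ 54  43  85 132 167 169 165 161 159 147 129 134 163 149  98  75  73  84]
 [ 45  33  71 134 162 173 170 170 168 166 161 158 143 113  78  70  80  90]
 [ 60  46  65 127 148 168 170 166 170 167 164 159 142  90  70  79  87  86]
 [ 75  63  40  57  95 146 164 164 162 162 150 105  88  76  81  85  89  87]
 [ 85  77  58  44  56  89  96  98  97  97  96  82  73  76  85  90  90  91]
 [ 90  89  83  66  48  61  67  70  75  75  75  74  83  89  87  86  90  88]]
t 0.1 shift cm [-52.69 -53.32   5.31] turn [-1.5000e-03  1.6000e-03  1.8114e+00] pos [0.2669 0.5645 0.2522] F [-0.1  0.6  0.3] yaw_y 64.69
```

jog_arm(deltas=[[0,0,0,-2.4,-2.42,0,1],[0,0,0,-2.4,-2.42,0,1],[0,0,0,-2.4,-2.42,0,1],[0,0,0,-2.4,-2.42,0,1],[0,0,0,-2.4,-2.42,0,1],[0,0,0,-2.4,-2.42,0,1],[0,0,0,-2.4,-2.42,0,1],[0,0,0,-2.4,-2.42,0,1],[0,0,0,-2.4,-2.42,0,1],[0,0,0,-2.4,-2.42,0,1],[0,0,0,-2.4,-2.42,0,1],[0,0,0,-2.4,-2.42,0,1]])

```text
t: 1.1
tool_pos: [0.4033, 0.1777, 0.2529]
tool_rot: [-0.688, -3.065, 0.0]
contact_force: [1.4, 0.4, 0.9]
opening: 0.0851
```

jog_arm(deltas=[[0,0,0,-2.4,-2.42,0,1],[0,0,0,-2.4,-2.42,0,1],[0,0,0,-2.4,-2.42,0,1],[0,0,0,-2.4,-2.42,0,1],[0,0,0,-2.4,-2.42,0,1],[0,0,0,-2.4,-2.42,0,1],[0,0,0,-2.4,-2.42,0,1],[0,0,0,-2.4,-2.42,0,1],[0,0,0,-2.4,-2.42,0,1],[0,0,0,-2.4,-2.42,0,1],[0,0,0.05,0,0,0,1],[0,0,0.11,0,0,0,1]])

```text
t: 2.1
tool_pos: [0.5168, -0.1439, 0.2524]
tool_rot: [-0.94, -2.996, -0.0]
contact_force: [-0.1, 0.0, -0.7]
opening: 0.0852
```

jog_arm(deltas=[[0,0,0.11,0,0,0,1],[0,0,0.11,0,0,0,1],[0,0,0.11,0,0,0,1],[0,0,0.11,0,0,0,1],[0,0,0.11,0,0,0,1],[0,0,0.11,0,0,0,1],[0,0,0.11,0,0,0,1],[0,0,0.11,0,0,0,1],[0,0,0.11,0,0,0,1],[0,0,0.11,0,0,0,1],[0,0,0.11,0,0,0,1],[0,0,0.11,0,0,0,1]])

```text
t: 3.1
tool_pos: [0.5166, -0.1419, 0.2527]
tool_rot: [-2.579, -1.792, 0.001]
contact_force: [-0.4, 0.2, 0.3]
opening: 0.0857
```

jog_arm(deltas=[[0,0,0.11,0,0,0.5,1],[0,0,0.11,0,0,1,1],[0,0,0.111,0,0,1.5,1],[0,0,0,0,0,1.5,1],[0,0,0,0,0,0.8,1],[0,0,0,0,0,0,1],[0,0,0,0,0,0,1]])

```text
t: 3.68
tool_pos: [0.5166, -0.1419, 0.1998]
tool_rot: [-2.835, -1.351, 0.001]
contact_force: [-0.3, -0.3, 0.1]
opening: 0.0855
```

Run:
```python
from h import *
im,d=grab('top'); P=pts('top',d); print(P[195:245,335:378,2].max())
go(.5152,-.1428,.086,-39.1)
```

```text
1.041906589524755
t 3.7333 shift cm [-0.17 -0.11 11.48] turn [ 0.0004 -0.0001  0.0006] pos [ 0.5171 -0.1421  0.2008] F [-0.1 -0.1 -0. ] yaw_y -39.06
```

jog_arm(deltas=[[0,0,0,-0.14,-0.09,1.5,1],[0,0,0,0,0,2,1],[0,0,0,0,0,2,1],[0,0,0,0,0,2,1],[0,0,0,0,0,1.5,1],[0,0,0,0,0,1,1],[0,0,0,0,0,0.8,1],[0,0,0,0,0,0.6,1],[0,0,0,0,0,0,1],[0,0,0,0,0,0,1]])

```text
t: 4.57
tool_pos: [0.5157, -0.1428, 0.0869]
tool_rot: [2.836, 1.35, 0.001]
contact_force: [0.3, 0.4, -0.1]
opening: 0.0855
```

jog_arm(deltas=[[0,0,0,0,0,0,0],[0,0,0,0,0,0,0],[0,0,0,0,0,0,0],[0,0,0,0,0,0,0],[0,0,0,0,0,0,0],[0,0,0,0,0,0,0],[0,0,0,0,0,0,0],[0,0,0,0,0,0,0],[0,0,0,0,0,0,0],[0,0,0,0,0,0,0]], grip_force=50)

```text
t: 5.4
tool_pos: [0.5156, -0.1427, 0.0867]
tool_rot: [2.836, 1.35, 0.001]
contact_force: [1.2, -0.0, 2.7]
opening: 0.0153
```

jog_arm(deltas=[[0,0,0,0,0,-0.3,0],[0,0,0,0,0,-0.7,0],[0,0,0,0,0,-1.5,0],[0,0,0,0,0,-2,0],[0,0,0,0,0,-2.5,0],[0,0,0,0,0,-2.5,0],[0,0,0,0,0,-2,0],[0,0,0,0,0,-1,0],[0,0,0,0,0,-0.5,0],[0,0,0,0,0,0,0]])

```text
t: 6.23
tool_pos: [0.5155, -0.1426, 0.217]
tool_rot: [2.836, 1.35, 0.001]
contact_force: [0.5, -0.7, -1.9]
opening: 0.0153
```

Run:
```python
from h import *
im,d=grab('scene'); u,v=proj('scene',[.515,-.143,.2])[0]; u=int(u);v=int(v)
save('held',cv2.resize(im[v-80:v+80,u-100:u+100],None,fx=3,fy=3))
# aim: rail at 70.8deg world -> tool y -19.2
go(.551,.1825,.2167,-19.2)
```

```text
t 6.2833 shift cm [ 27.5  -17.68  -0.1 ] turn [-1.000e-03  1.000e-04 -3.469e-01] pos [ 0.515  -0.1424  0.2156] F [-0.   0.3 -1.9] yaw_y -39.08
```

View pics/held.png

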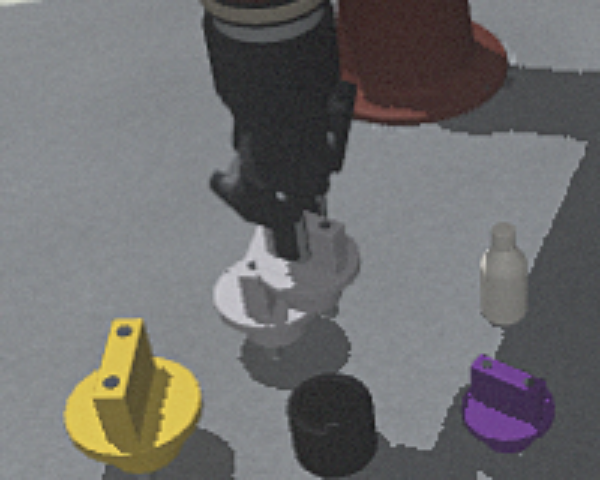

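jog_arm(deltas=[[0,0,0,1,-0.6,0,0],[0,0,0,2,-1.3,0,0],[0,0,0,2.6,-1.67,0,0],[0,0,0,2.6,-1.67,0,0],[0,0,0,2.6,-1.67,0,0],[0,0,0,2.6,-1.67,0,0],[0,0,0,2.6,-1.67,0,0],[0,0,0,2.6,-1.67,0,0],[0,0,0,2.6,-1.67,0,0],[0,0,0,2.6,-1.67,0,0],[0,0,0,2.6,-1.67,0,0],[0,0,0,1.1,-0.75,0,0]])

```text
t: 7.28
tool_pos: [0.55, 0.1861, 0.2142]
tool_rot: [-2.832, -1.354, 0.004]
contact_force: [-0.8, 0.6, -1.6]
opening: 0.0152
```

jog_arm(deltas=[[0,0,-0.06,0,0,0,0],[0,0,-0.06,0,0,0,0],[0,0,-0.07,0,0,0,0],[0,0,0,0,0,0,0],[0,0,0,0,0,0,0]])

```text
t: 7.7
tool_pos: [0.5506, 0.1824, 0.2149]
tool_rot: [-2.696, -1.611, 0.004]
contact_force: [-0.6, -0.8, -1.8]
opening: 0.0147
```

Run:
```python
from h import *
im,d=grab('top'); save('top_over',cv2.resize(im[140:270,150:300],None,fx=4,fy=4))
im,d=grab('scene'); P=pts('scene',d)
u,v=proj('scene',[.551,.1825,.18])[0]; u=int(u);v=int(v)
save('over',cv2.resize(im[v-70:v+80,u-100:u+100],None,fx=4,fy=4))
# held flange: points at z .175-.195 near axis
Q=P[(d>0)&(P[...,2]>.176)&(P[...,2]<.196)&(np.hypot(P[...,0]-.551,P[...,1]-.1825)<.06)]
print(len(Q),Q.mean(0),Q.min(0),Q.max(0))
m=Q[Q[:,2]<.1895]
from scipy.optimize import least_squares
f=least_squares(lambda p:np.hypot(m[:,0]-p[0],m[:,1]-p[1])-.035,[.551,.1825],loss='soft_l1',f_scale=.002); print('flange circle',f.x,len(m))
go(.551,.1825,.2167,-28)
```

```text
428 [0.56651936 0.17690952 0.18625038] [0.52196783 0.14954129 0.1774186 ] [0.58791129 0.22000279 0.19593841]
flange circle [0.5445541  0.18791922] 379
t 7.8 shift cm [ 0.02 -0.01 -0.12] turn [-0.0011  0.0009 -0.0048] pos [0.551  0.1822 0.2155] F [-0.   0.5 -2.2] yaw_y -28.28
```

View pics/over.png

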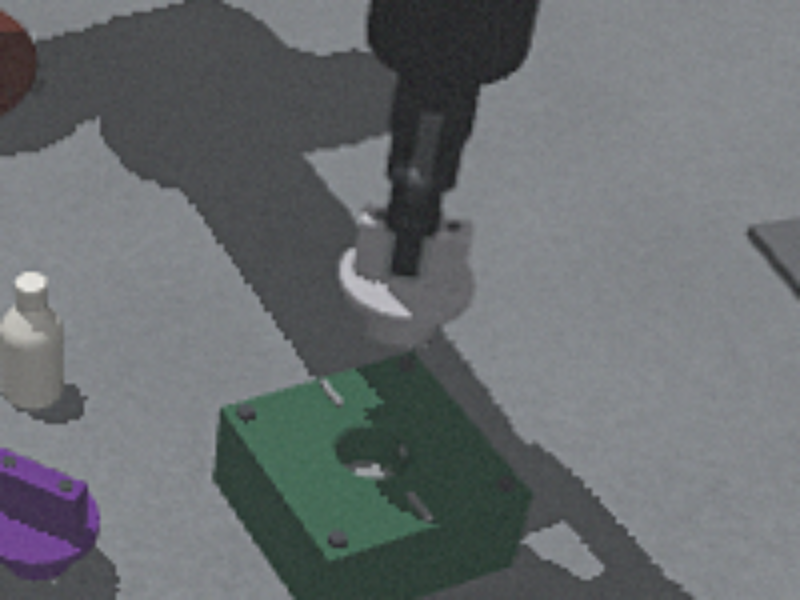

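jog_arm(deltas=[[0,0,0,0,0,1,0],[0,0,0,0,0,1.5,0],[0,0,0,0,0,1.5,0],[0,0,0,0,0,1.5,0],[0,0,0,0,0,1,0],[0,0,0,0,0,0.7,0],[0,0,0,0,0,0.5,0],[0,0,0,0,0,0.5,0],[0,0,0,0,0,0.4,0],[0,0,0,0,0,0.3,0],[0,0,0,0,0,0,0],[0,0,0,0,0,0,0]])

```text
t: 8.8
tool_pos: [0.5516, 0.1824, 0.1276]
tool_rot: [2.695, 1.613, 0.001]
contact_force: [0.8, 0.0, -2.3]
opening: 0.0155
```

jog_arm(deltas=[[0,0,0,0,0,0.1,0],[0,0,0,0,0,0.1,0],[0,0,0,0,0,0.1,0],[0,0,0,0,0,0.1,0],[0,0,0,0,0,0.1,0],[0,0,0,0,0,0,0]])

```text
t: 9.3
tool_pos: [0.5512, 0.1823, 0.122]
tool_rot: [-2.695, -1.613, 0.001]
contact_force: [0.2, -0.7, -1.2]
opening: 0.0156
```

jog_arm(deltas=[[0,0,0,0,0,0.1,0],[0,0,0,0,0,0.1,0],[0,0,0,0,0,0.1,0],[0,0,0,0,0,0.1,0],[0,0,0,0,0,0,0]])

```text
t: 9.72
tool_pos: [0.5514, 0.1822, 0.118]
tool_rot: [2.695, 1.614, -0.0]
contact_force: [0.5, -0.9, -1.7]
opening: 0.0149
```

jog_arm(deltas=[[0,0,0,0,0,0.1,0],[0,0,0,0,0,0.1,0],[0,0,0,0,0,0.1,0],[0,0,0,0,0,0.1,0],[0,0,0,0,0,0,0]])

```text
t: 10.13
tool_pos: [0.5518, 0.1822, 0.1147]
tool_rot: [2.695, 1.613, 0.001]
contact_force: [-0.1, -1.1, -0.2]
opening: 0.0151
```

jog_arm(deltas=[[0,0,0,0,0,0.1,0],[0,0,0,0,0,0.1,0],[0,0,0,0,0,0.1,0],[0,0,0,0,0,0.1,0],[0,0,0,0,0,0,0]])

```text
t: 10.55
tool_pos: [0.5514, 0.1822, 0.1098]
tool_rot: [2.695, 1.613, 0.0]
contact_force: [1.6, -2.2, -1.3]
opening: 0.0152
```

jog_arm(deltas=[[0,0,0,0,0,0.1,0],[0,0,0,0,0,0.1,0],[0,0,0,0,0,0.05,0],[0,0,0,0,0,0,0]])

```text
t: 10.88
tool_pos: [0.5512, 0.1822, 0.1075]
tool_rot: [2.696, 1.614, -0.001]
contact_force: [0.5, -2.9, -0.8]
opening: 0.0151
```

jog_arm(deltas=[[0,0,0,0,0,0.05,0],[0,0,0,0,0,0.05,0],[0,0,0,0,0,0,0]])

```text
t: 11.13
tool_pos: [0.5513, 0.1823, 0.1067]
tool_rot: [2.695, 1.614, -0.0]
contact_force: [0.6, -2.4, -0.0]
opening: 0.0151
```

jog_arm(deltas=[[0,0,0,0,0,0.05,0],[0,0,0,0,0,0,0]])

```text
t: 11.3
tool_pos: [0.5514, 0.1823, 0.1066]
tool_rot: [2.695, 1.614, -0.001]
contact_force: [-1.1, -1.6, 1.8]
opening: 0.0149
```

Contact is starting at the expected height. I'll press a little more.

jog_arm(deltas=[[0,0,0,0,0,0.03,0],[0,0,0,0,0,0,0],[0,0,0,0,0,0,0]])

```text
t: 11.55
tool_pos: [0.5515, 0.1823, 0.1065]
tool_rot: [2.695, 1.614, -0.0]
contact_force: [-3.2, -3.5, 5.2]
opening: 0.015
```

jog_arm(deltas=[[0,0,0,0,0,0.03,0],[0,0,0,0,0,0,0],[0,0,0,0,0,0,0]])

```text
t: 11.8
tool_pos: [0.5515, 0.1824, 0.1064]
tool_rot: [2.695, 1.614, -0.0]
contact_force: [-2.0, -3.7, 6.3]
opening: 0.0152
```

Net press is about 8 N on the spindle face. Sweeping anticlockwise.

jog_arm(deltas=[[0,0,-0.025,0,0,0,0],[0,0,-0.025,0,0,0,0],[0,0,-0.025,0,0,0,0],[0,0,0,0,0,0,0]])

```text
t: 12.13
tool_pos: [0.5522, 0.1821, 0.1062]
tool_rot: [2.631, 1.715, 0.003]
contact_force: [1.2, -3.5, 4.0]
opening: 0.015
```

jog_arm(deltas=[[0,0,-0.025,0,0,0,0],[0,0,-0.025,0,0,0,0],[0,0,0,0,0,0,0]])

```text
t: 12.38
tool_pos: [0.5516, 0.1822, 0.1054]
tool_rot: [2.588, 1.78, 0.001]
contact_force: [2.4, -4.6, 0.3]
opening: 0.0151
```

jog_arm(deltas=[[0,0,-0.025,0,0,0,0],[0,0,-0.025,0,0,0,0],[0,0,0,0,0,0,0]])

```text
t: 12.63
tool_pos: [0.5514, 0.1822, 0.105]
tool_rot: [2.542, 1.845, 0.0]
contact_force: [4.0, -3.7, -0.6]
opening: 0.0148
```

Vertical force has vanished and z sank by 1 mm at about 62° relative, so the slot is likely found. Pushing down gently.

jog_arm(deltas=[[0,0,0,0,0,0.05,0],[0,0,0,0,0,0.05,0],[0,0,0,0,0,0,0]])

```text
t: 12.88
tool_pos: [0.5513, 0.1822, 0.1043]
tool_rot: [2.543, 1.844, -0.001]
contact_force: [2.2, -4.8, 0.5]
opening: 0.0151
```

jog_arm(deltas=[[0,0,0,0,0,0.05,0],[0,0,0,0,0,0.05,0],[0,0,0,0,0,0,0]])

```text
t: 13.13
tool_pos: [0.5513, 0.1822, 0.1034]
tool_rot: [2.543, 1.844, -0.001]
contact_force: [2.1, -4.9, 1.6]
opening: 0.0151
```

jog_arm(deltas=[[0,0,0,-0.04,0.02,0.08,0],[0,0,0,0,0,0.08,0],[0,0,0,0,0,0.08,0],[0,0,0,0,0,0,0]])

```text
t: 13.47
tool_pos: [0.5512, 0.182, 0.1008]
tool_rot: [-2.544, -1.843, 0.0]
contact_force: [2.9, -2.3, -0.5]
opening: 0.0153
```

jog_arm(deltas=[[0,0,0,0,0,0.08,0],[0,0,0,0,0,0.08,0],[0,0,0,0,0,0.08,0],[0,0,0,0,0,0,0]])

```text
t: 13.8
tool_pos: [0.5513, 0.182, 0.0985]
tool_rot: [-2.544, -1.843, 0.0]
contact_force: [2.3, -2.6, -0.0]
opening: 0.0153
```

jog_arm(deltas=[[0,0,0,0,0,0.07,0],[0,0,0,0,0,0.05,0],[0,0,0,0,0,0,0]])

```text
t: 14.05
tool_pos: [0.5513, 0.182, 0.0975]
tool_rot: [-2.544, -1.843, 0.0]
contact_force: [1.3, -1.8, -0.2]
opening: 0.0148
```

jog_arm(deltas=[[0,0,0,0,0,0.05,0],[0,0,0,0,0,0.03,0],[0,0,0,0,0,0,0]])

```text
t: 14.3
tool_pos: [0.5513, 0.182, 0.0968]
tool_rot: [-2.544, -1.843, 0.0]
contact_force: [0.7, -2.5, -0.0]
opening: 0.0151
```

jog_arm(deltas=[[0,0,0,0,0,0.03,0],[0,0,0,0,0,0,0],[0,0,0,0,0,0,0]])

```text
t: 14.55
tool_pos: [0.5514, 0.182, 0.0968]
tool_rot: [-2.544, -1.843, 0.0]
contact_force: [-0.6, -2.8, 2.5]
opening: 0.0154
```

jog_arm(deltas=[[0,0,0,0,0,0.03,0],[0,0,0,0,0,0,0],[0,0,0,0,0,0,0]])

```text
t: 14.8
tool_pos: [0.5513, 0.1819, 0.0967]
tool_rot: [-2.544, -1.843, 0.001]
contact_force: [-3.5, -3.1, 4.7]
opening: 0.0147
```

jog_arm(deltas=[[0,0,0,0,0,0.04,0],[0,0,0,0,0,0,0],[0,0,0,0,0,0,0]])

```text
t: 15.05
tool_pos: [0.5513, 0.1819, 0.0967]
tool_rot: [-2.544, -1.843, 0.001]
contact_force: [-4.6, -2.5, 6.6]
opening: 0.0152
```

Run:
```python
from h import *
go(.5512,.182,.0967,-80.25); print(ctrl.get_obs()['wrist_torque'],ctrl.get_obs()['q'])
```

```text
t 15.05 shift cm [ 0.   -0.02  0.  ] turn [-4.0000e-04  6.0000e-04  1.0837e+00] pos [0.5513 0.1819 0.0967] F [-4.6 -2.5  6.6] yaw_y -18.16
[-0.5071624   0.59916588 -0.01180749] [1.90581042e-01 9.64614583e-02 1.84139901e+00 5.06946664e-05
 1.20436889e+00 5.07523686e-01]
```

z stopped at the expected home height of 0.0967 with rising force, so the flange is flush. Easing the press slightly and turning clockwise.

jog_arm(deltas=[[0,0,0,0,0,-0.04,0],[0,0,0.03,0,0,0,0],[0,0,0.05,0,0,0,0],[0,0,0.05,0,0,0,0],[0,0,0.05,0,0,0,0],[0,0,0.05,0,0,0,0]])

```text
t: 15.55
tool_pos: [0.5517, 0.1818, 0.0967]
tool_rot: [2.739, 1.537, 0.001]
contact_force: [-2.1, -2.0, 4.2]
opening: 0.0152
```

jog_arm(deltas=[[0,0,0.05,0,0,0,0],[0,0,0.05,0,0,0,0],[0,0,0.05,0,0,0,0],[0,0,0.05,0,0,0,0],[0,0,0.05,0,0,0,0],[0,0,0.05,0,0,0,0],[0,0,0.05,0,0,0,0]])

```text
t: 16.13
tool_pos: [0.5514, 0.1822, 0.0967]
tool_rot: [-2.965, -1.036, -0.0]
contact_force: [-3.7, -1.4, 5.8]
opening: 0.0154
```

jog_arm(deltas=[[0,0,0.05,0,0,0,0],[0,0,0.05,0,0,0,0],[0,0,0.05,0,0,0,0],[0,0,0.05,0,0,0,0],[0,0,0.05,0,0,0,0],[0,0,0.05,0,0,0,0]])

```text
t: 16.63
tool_pos: [0.5513, 0.1825, 0.0967]
tool_rot: [-3.086, -0.582, 0.0]
contact_force: [-2.7, -0.7, 5.0]
opening: 0.0153
```

jog_arm(deltas=[[0,0,0.05,0,0,0,0],[0,0,0.05,0,0,0,0],[0,0,0.05,0,0,0,0],[0,0,0.04,0,0,0,0],[0,0,0.01,0,0,0,0],[0,0,0,0,0,0,0],[0,0,0,0,0,0,0]])

```text
t: 17.22
tool_pos: [0.5513, 0.1827, 0.0967]
tool_rot: [-3.128, -0.274, 0.0]
contact_force: [-2.1, -0.1, 5.0]
opening: 0.0153
```

Run:
```python
from h import *
go(.5512,.182,.0967,-80.25); print(ctrl.get_obs()['wrist_torque'])
```

```text
t 17.2167 shift cm [-0.02  0.07  0.  ] turn [-0.0014  0.      0.0044] pos [0.5513 0.1827 0.0967] F [-2.1 -0.1  5. ] yaw_y -80.0
[-0.17087323  0.42692039  0.17825918]
```

jog_arm(deltas=[[0,0,0.004,0,0,-0.03,0],[0,0,0,0,0,0,0],[0,0,0,0,0,0,0.6],[0,0,0,0,0,0,0.6],[0,0,0,0,0,0,0.6],[0,0,0,0,0,0,0.6],[0,0,0,0,0,0,0.6],[0,0,0,0,0,0,0.6],[0,0,0,0,0,0,0.6]])

```text
t: 17.97
tool_pos: [0.5515, 0.1819, 0.0965]
tool_rot: [-3.13, -0.266, 0.0]
contact_force: [-0.1, 0.7, -0.2]
opening: 0.051
```

jog_arm(deltas=[[0,0,0,0,0,-0.5,0.6],[0,0,0,0,0,-1,0.6],[0,0,0,0,0,-2,0.6],[0,0,0,0,0,-3,0.6],[0,0,0,0,0,-3,0.6],[0,0,0,0,0,-3,0.6],[0,0,0,0,0,-2,0.6],[0,0,0,0,0,-1,0.6],[0,0,0,0,0,0,0.6]])

```text
t: 18.72
tool_pos: [0.553, 0.1822, 0.256]
tool_rot: [-3.129, -0.266, -0.011]
contact_force: [1.1, 0.2, -0.2]
opening: 0.0515
```

jog_arm(deltas=[[0,0,0,0,-1.5,0,0.6],[0,0,0,0,-3,0,0.6],[0,0,0,0,-3,0,0.6],[0,0,0,0,-3,0,0.6],[0,0,0,0,-3,0,0.6],[0,0,0,0,-3,0,0.6],[0,0,0,0,-3,0,0.6],[0,0,0,0,-1.5,0,0.6],[0,0,0,0,0,0,0.6]])

```text
t: 19.47
tool_pos: [0.5144, 0.391, 0.2493]
tool_rot: [3.129, 0.272, -0.005]
contact_force: [-0.1, -0.5, -0.6]
opening: 0.0514
```

Run:
```python
from h import *
rails=[];ps=[]
for i in range(4):
    im,d=grab('top'); P=pts('top',d)
    near=(d>0)&(np.hypot(P[...,0]-.551,P[...,1]-.1825)<.045)
    r=P[near&(P[...,2]>.092)&(P[...,2]<.112)]; f=P[near&(P[...,2]>.064)&(P[...,2]<.075)]
    e=cv2.minAreaRect((r[:,:2]*1000).astype(np.float32))
    w,V=np.linalg.eigh(np.cov(r[:,:2].T)); a=np.rad2deg(np.arctan2(V[1,1],V[0,1]))%180
    print('rail',len(r),'z',np.median(r[:,2]).round(4),'pca',a.round(2),'rect',e,'flange z',np.median(f[:,2]).round(4))
    st=P[(d>0)&(P[...,2]>.05)&(P[...,2]<.064)&(np.abs(P[...,0]-.551)<.1)&(np.abs(P[...,1]-.1825)<.1)]
    print('stand',cv2.minAreaRect((st[:,:2]*1000).astype(np.float32)),np.median(st[:,2]))
    hsv=cv2.cvtColor(im,cv2.COLOR_RGB2HSV); pm=(hsv[...,1]<70)&(hsv[...,2]>105)&(d>0)&(P[...,2]>.05)&(P[...,2]<.068)&(np.abs(np.hypot(P[...,0]-.551,P[...,1]-.1825)-.05)<.013)
    A=P[pm&(P[...,0]>.57)];B=P[pm&(P[...,0]<.53)]
    if len(A) and len(B):
        q=A.mean(0)-B.mean(0); print('pointers',np.rad2deg(np.arctan2(q[1],q[0])).round(2),len(A),len(B))
save('done_top',cv2.resize(im[165:250,175:275],None,fx=6,fy=6,interpolation=cv2.INTER_CUBIC))
im,d=grab('scene'); save('done_scene',im)
```

```text
rail 176 z 0.1017 pca 10.69 rect ((551.0061645507812, 182.19068908691406), (55.611541748046875, 16.838865280151367), 9.793560981750488) flange z 0.0679
stand ((550.912109375, 182.4816131591797), (130.73529052734375, 131.6332244873047), 9.616887092590332) 0.059877222705839554
pointers 11.46 23 23
rail 178 z 0.1018 pca 10.39 rect ((551.1900634765625, 181.85467529296875), (55.604576110839844, 16.351518630981445), 9.977357864379883) flange z 0.0679
stand ((550.87841796875, 182.21893310546875), (130.49252319335938, 131.3449249267578), 9.691675186157227) 0.06000493283854351
pointers 12.8 27 23
rail 177 z 0.1016 pca 10.68 rect ((551.1827392578125, 181.9499969482422), (55.90134048461914, 16.759164810180664), 9.752630233764648) flange z 0.0679
stand ((551.0439453125, 182.10299682617188), (130.8969268798828, 130.95794677734375), 9.665323257446289) 0.05996279140306392
pointers 12.37 25 22
rail 178 z 0.1016 pca 10.74 rect ((551.1361694335938, 181.83377075195312), (55.88352966308594, 16.240034103393555), 10.88270092010498) flange z 0.0678
stand ((550.9151000976562, 182.29718017578125), (130.54006958007812, 131.41685485839844), 9.609224319458008) 0.05995333558451672
pointers 12.65 26 22
```

View pics/done_top.png

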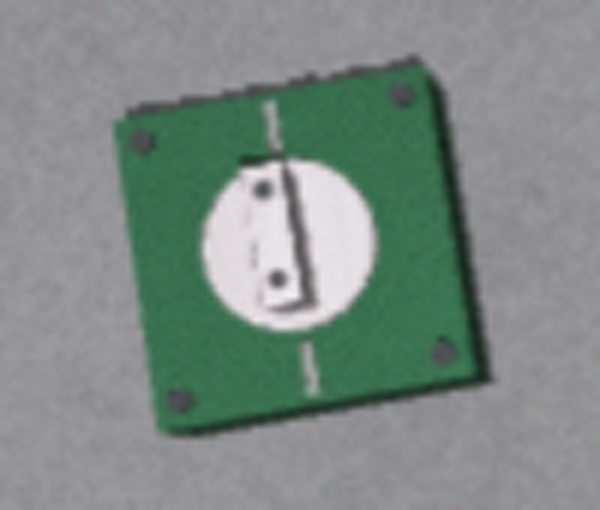

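View pics/done_scene.png

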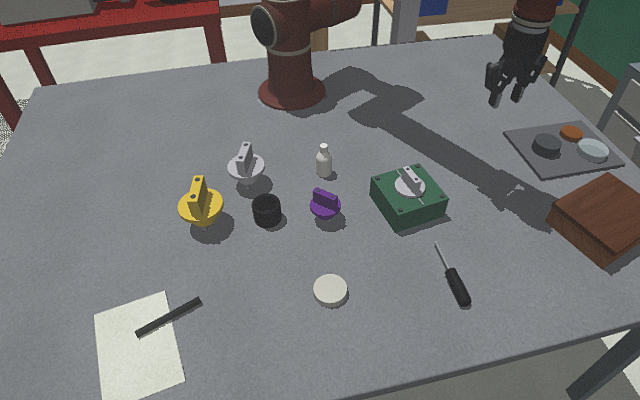

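Flange top is at 0.0679 (ideal 0.068), centred and flush. The bystanders are where they were. The rail reads about 10° against 9.65° for the stand, though PCA gives 10.6°. I'll settle the angle with sub-pixel hole and screw centroids.

Run:
```python
from h import *
G=np.mean([cv2.cvtColor(grab('top')[0],cv2.COLOR_RGB2GRAY).astype(float) for _ in range(8)],0)
im,d=load('top')
v,u=np.mgrid[:400,:640]
def cen(cu,cv,r,dark):
    for _ in range(4):
        m=(u-cu)**2+(v-cv)**2<=r*r; g=G[m]; b=np.percentile(g,85 if dark else 15)
        w=np.clip(b-g if dark else g-b,0,None); w[w<.25*w.max()]=0; cu,cv=(u[m]*w).sum()/w.sum(),(v[m]*w).sum()/w.sum()
    return cu,cv
c=vision.calibration('top');K=np.array([[c['fx'],0,c['cx']],[0,c['fy'],c['cy']],[0,0,1]]);R=cv2.Rodrigues(np.array(c['rvec']))[0];C=-R.T@np.array(c['tvec']).ravel()
def world(p,z):
    x=cv2.undistortPoints(np.array([[p]],float),K,np.array(c['dist'])).ravel(); r=R.T@np.array([x[0],x[1],1]); return C+r*(z-C[2])/r[2]
def px(a,b): return 175+a/6-.4,165+b/6-.4
def ang(p,q,z,dark,r):
    A,B=[world(cen(*px(*k),r,dark),z) for k in(p,q)]; e=A-B; print(A.round(4),B.round(4),np.rad2deg(np.arctan2(e[1],e[0])).round(2))
print('holes');ang((262,189),(278,279),.102,True,2.6)
print('screws left/right');ang((142,141),(180,401),.06,True,3.5);ang((401,95),(443,352),.06,True,3.5)
print('pointers');
for r in(3.5,4.5): ang((272,122),(311,372),.063,False,r)
```

```text
holes
[0.5689 0.1859 0.102 ] [0.5337 0.1797 0.102 ] 10.07
screws left/right
[0.5948 0.2439 0.06  ] [0.4884 0.2261 0.06  ] 9.48
[0.6129 0.1366 0.06  ] [0.5085 0.1196 0.06  ] 9.25
pointers
[0.6018 0.1912 0.063 ] [0.4989 0.1739 0.063 ] 9.58
[0.6011 0.191  0.063 ] [0.5006 0.1741 0.063 ] 9.58
```

Rail is at 10.07° and the pointers at 9.58°, so they agree within about 0.5°. Handing in.

```bash
python3 -c "
from station import ctrl
print(ctrl.finish_job(), ctrl.get_obs()['t'])"
```

```text
the job is handed in; nothing more can be done
the job is handed in; nothing more can be done
```

The carrier is fully home in the stand with its rail in line with the pointers. It is released, and the gripper was well clear when I handed in, about 20 s into the 70 s limit.

**What I did:** I lifted the small silver carrier out of the black ring and lowered it into the bore. I pressed with about 8 N and turned it anticlockwise until the key dropped into the slot, about 62° from the pointers. I then pushed it home, turned it and the spindle about 62° clockwise, and let go. Every force reading between moves was under about 10 N.

**Last checks:**
- **Seating:** the flange top measured 67.9 mm above the bench, against 68 mm when flush.
- **Centring:** the rail sits within about 0.5 mm of the bore's axis.
- **Alignment:** the rail's holes gave 10.07° and the pointers 9.58°, so they agree within about 0.5°.
- **Bystanders:** the mirror blank, bottle and screwdriver look unmoved in the last picture.

**Checks that disagreed:**
- **Rail angle:** a fit to the rail's depth points gave 10.4–10.7°, and its bounding rectangle gave 9.8–10.9°. The true misalignment could therefore be up to about 1°.
- **Pointers:** a rough colour measurement gave 11.5–12.8°. I discarded it because it probably included pixels from the flange's edge.
- **Held carrier:** a circle fitted to the flange before insertion was about 8 mm off. I ignored it because it saw only one side, and the insertion went in without trouble.

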